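# Push a row of gear blanks home on the loading rail and close the keeper

## Robot

A 6-joint arm with a two-finger parallel gripper is mounted at the origin on the work surface. World frame = base frame: x ahead of the robot, y to its left, z up, the work surface at z = 0. Lengths are in mm, angles in rad, forces in N, time in s.
With the tool pointing down it reaches from about 350 to 875 mm from the base axis. Payload 4.2 kg.
Tool frame: the origin (TCP) lies on the mounting face of the last link; the fingertips stand 173 mm ahead of it and the grasp point (between the pads) lies 155 mm ahead of it; z points along the fingers, y is the direction in which the jaws open and shut (so a half turn about z gives the same grasp; the last joint's range is limited). The gripper opens to 85 mm and grips with 20 to 120 N. Pads are 22 mm wide; open, the fingers measure 114 mm over their backs; the gripper's body (76 mm by 85 mm) begins 54 mm behind the grasp point. The pads swing forward as they close: fully open they stand 13 mm farther back than shut.
Start: joints at [-0.971, 0.385, 0.008, 0, -1.194, -0.259], TCP at [208.916, -589.028, 404.712] pointing down, gripper open.
Joint ranges: [-3.14, 3.14], [-1.21, 2.06], [-1.07, 1.41], [-3.16, 2.05], [-2.99, -0.16], [-3.1, 3.1]. Speed limits (rad/s): [2.79, 2.79, 3.14, 3.14, 3.14, 3.14].

## Interface

Orientations are given as a unit quaternion [x, y, z, w].
In Python, from bench import arm gives the robot as it stands.
- The arm moves only by the shell command python3 -m jog 'ROWS' [OPENING]. ROWS is JSON, a list that holds one entry, the list of rows, each a list of 4 numbers: the shift along the tool's x, y, z in mm, then the turn about the tool's z in degrees. In form: [[[x, y, z, spin], ...]]. A call has exactly 5 rows; each row is the pose to reach, as a shift and turn from the pose measured when the call began, along the tool's axes at that moment; what a row does not reach only later rows make up. A row lasts 1/8 s, in which the tool goes at most 62.5 mm and 10.7 degrees, less where a joint would pass 70% of its speed; a pose out of reach is approached as far as the arm can. A call with a gripper value outside its range is refused whole. OPENING is the finger opening in mm, from 0 to 85.4, set as the call begins (- or left out, the last holds). The fingers move at their own pace and stop on an object; the grip force is fixed at half the most. Time passes only in rows, so rows that repeat a pose let the fingers close, or fill a call up. It gives the time, the measured TCP pose, the force and the opening at its end, in the units of the state.
- arm.read_state(): the state, without advancing time (a new reading comes with each control period).
- arm.get_image(name): name is "side" or "top"; returns (picture, depth): 400x640x3 uint8, blue, green, red; 400x640 float32, mm along the optical axis (not along the pixel's ray), 0 where there is no reading.
- arm.camera_params(name): a dict with "mtx" (3x3 intrinsics, pixels), "R" (3x3) and "t" (3): a world point X has camera coordinates R X + t. Camera axes: x right, y down, z forward; pixel columns grow to the right and rows downward; lengths in mm; the calibration is good to about 2 mm. A picture is of the moment at which its call begins. camera_params takes no time and is no camera call.
- arm.job_done(): hands the job in, once; it reports no verdict.
The state is a dict: "clock": time; "joints": joint angles; "joint_vel": joint speeds; "joint_efforts": joint torques, N m; "position": TCP position; "ee_rot": TCP orientation; "contact_force": force on the tool from outside, world axes, zero at the start; "wrist_torque": the same for the moment, N m; "gripper_width": finger opening in mm.
Only numpy, scipy, OpenCV 4.12 (cv2) and the standard library are available. Lean on these libraries where they do the work, as an engineer would, in place of code of your own. Each camera call takes 0.05 s, during which the arm holds its last target.

## Task

Gently push the row of four brass gear blanks along the loading rail from behind the last one, keeping the row together, until the first blank is fully against the end stop with no gaps in the row; then push the open keeper lever round by its thumb post until it lies fully closed across the rail behind the last blank. Only push, with the fingertips or the outside of the fingers: lift no blank off the rail, and leave the mallet, the spline shaft and the red gear cover where they lie.

Things in the scene. Friction and masses are not known exactly. Their poses are not given: they have to be found in the camera images.
- rail: fixed loading rail (all sizes in mm) 375 long, 76 wide: aluminium deck, a steel guide strip along each side, a dark steel stop block across one end. Origin: middle of its underside, on the mat (4 above the bench). x runs along the rail towards the end stop, y across, z up. Deck top at z = 16; guides 8 thick, inner faces at y = -23.5 and 23.5, tops at z = 26; deck from x = -185 (open end) to 190
- stop_face (a point): centre of the end stop's face that the first blank must meet, at x = 165, z = 28 in the rail's frame; the stop block is 25 thick and tops out at z = 46. With the row home the blanks' axes stand at rail x = 143, 99, 55 and 11, and the last blank's rear rim at x = -11
- blank1: first brass gear blank of the row, the one nearest the end stop: upright-axis disc 44 diameter, 24 tall, with bore and recessed top, about 0.26 kg (varies). It lies flat on the deck between the guides, 1.5 mm clear on each side, and stands 14 above them. Origin: centre of its underside
- blank2: second blank of the row, the same as blank1, touching it at the start (within about 0.5 mm)
- blank3: third blank of the row, the same
- blank4: last blank of the row, the same, farthest from the end stop: the one to push. Its rim starts 70 to 130 short of where it must end; the whole row needs about 2 to 6 N to slide
- keeper (a joint): angle a of the keeper lever (rad): 0 = closed, straight across the rail, against its limit; starts open at 1.7 to 2.3, opens to 2.4. It points from its pin along (-sin a, -cos a) in the rail's x, y: opening turns it clockwise from above, and at 1.57 it points away from the end stop. It stays where it is left; about 1 N at the post moves it. Closed, it stands 3 mm behind a row that is home
- keeper_pin (a point): top of the vertical pin on which the keeper turns, at x = -19, y = 34, z = 38 in the rail's frame, beside one guide. The keeper is a flat steel bar 72 long from the pin, 10 wide, 6 thick, its underside at rail z = 27 (1 above the guides), with a thumb post near its free end, 64 from the pin; closed, the post is over the other guide
- keeper_post (a point): centre of the top of the keeper's thumb post: a knurled upright steel cylinder 14 diameter, 26 tall above the bar, its top 59 above the rail's underside
- mallet: wooden mallet lying on the mat, leave alone: dark oak head 52 x 96 x 56 tall, handle 24 thick and 250 long. Origin: middle of the head's lower edge on the handle's side; the handle runs along its -x, the head's length along y
- shaft: steel spline shaft lying on the mat, leave alone: 22 diameter, 160 long along its x. Origin: under its middle
- cover: round red polymer gear cover lying on the mat, leave alone: 90 diameter, 33 tall. Origin: centre of its underside
- bin: fixed cast aluminium tilting bin on two steel brackets at the right-hand bench edge, far from the work: about 330 x 190, 190 tall. Origin: under its middle
Mind the look-alikes: they are no part of the job. Leave any black or turquoise look-alike of the blank4 alone.

How it is judged:
By the outcome, as a careful person would: the job done as asked, in the order asked, and still so for the second after the job is handed in, with the robot touching nothing.
It also fails if it takes over 58 s, if anything falls off the work surface, if the arm or the gripper's body presses on something with over 40 N, if the wrist force passes 120 N, or if a joint passes its speed limit or range.

## Working session

There is one attempt and no reset: what is moved stays moved. The work goes in short steps, Python scripts to look and compute and a shell command to move; the robot and the scene stay as the last step left them, time stands still between calls to the robot, and variables do not carry over. Pictures are saved under pics/ and viewed, and the job is handed in when it is done.

```bash
mkdir -p pics; ls; python3 - <<'E'
from bench import arm
import cv2,numpy as np
print(arm.read_state())
for n in("top","side"):
    im,d=arm.get_image(n); cv2.imwrite(f"pics/{n}0.png",im); np.save(f"pics/{n}0.npy",d); p=arm.camera_params(n); print(n,p); np.savez(f"pics/{n}_cam.npz",**p)
E
```

```text
pics
{'clock': 0.0, 'joints': array([-9.71431566e-01,  3.85555862e-01,  6.62456992e-03, -5.15505999e-04,
       -1.19397009e+00, -2.58619989e-01]), 'joint_vel': array([-4.35760432e-04, -4.81187063e-05,  1.55883842e-03,  3.00862548e-04,
       -2.68596371e-04,  1.21239424e-04]), 'joint_efforts': array([ 1.55040085e-03, -3.92290378e+01,  1.88398844e+01,  4.18625504e+00,
       -4.73351523e-03,  4.24744783e-06]), 'position': array([ 208.84749893, -588.856423  ,  403.61864108]), 'ee_rot': array([-1.69455535e-01,  9.85537243e-01,  1.05680198e-03, -2.19943496e-04]), 'contact_force': array([-0.11218687, -0.15496547, -0.07714868]), 'wrist_torque': array([-0.00470264, -0.03919455,  0.04972615]), 'gripper_width': 85.66429049713116}
top {'mtx': array([[490.83170674,   0.        , 315.59870629],
       [  0.        , 490.83170674, 205.20842037],
       [  0.        ,   0.        ,   1.        ]]), 'R': array([[-0.00555077, -0.9999812 , -0.00260375],
       [-0.99266332,  0.00582461, -0.12077092],
       [ 0.12078382,  0.00191428, -0.99267699]]), 't': array([-135.7497064 ,  482.98559981, 1523.8717732 ])}
side {'mtx': array([[442.23824074,   0.        , 319.67543839],
       [  0.        , 442.23824074, 198.54025567],
       [  0.        ,   0.        ,   1.        ]]), 'R': array([[-0.98921207, -0.1459277 ,  0.01282888],
       [-0.11131756,  0.69188264, -0.71337705],
       [ 0.0952254 , -0.70710927, -0.70066297]]), 't': array([ 445.30768124,  182.89859218, 1211.11891699])}
```

View pics/top0.png

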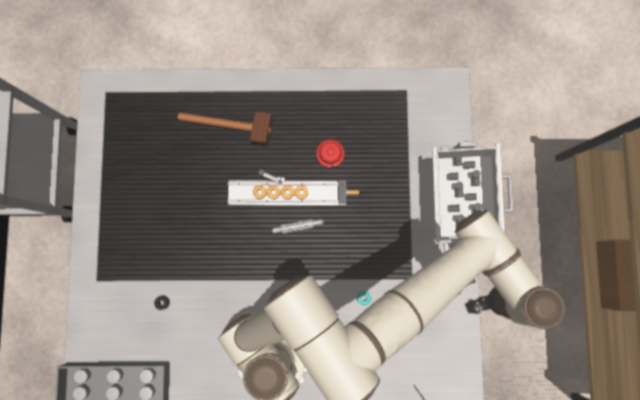

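View pics/side0.png

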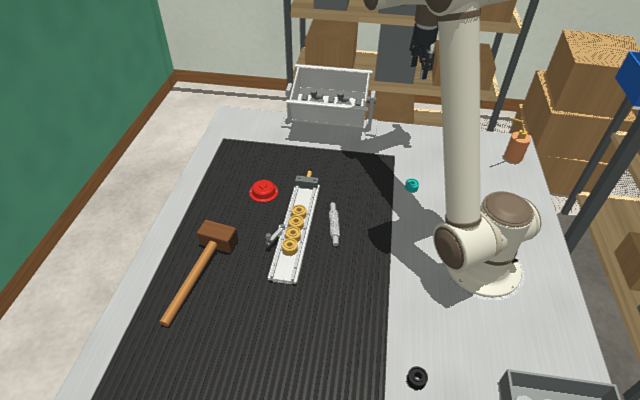

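```bash
python3 - <<'E'
import cv2
a=cv2.imread("pics/top0.png")[160:245,215:375]; cv2.imwrite("pics/top0c.png",cv2.resize(a,None,fx=5,fy=5,interpolation=cv2.INTER_CUBIC))
a=cv2.imread("pics/side0.png")[165:290,250:350]; cv2.imwrite("pics/side0c.png",cv2.resize(a,None,fx=4.7,fy=4.7,interpolation=cv2.INTER_CUBIC))
E
```

```text
(no output)
```

View pics/top0c.png

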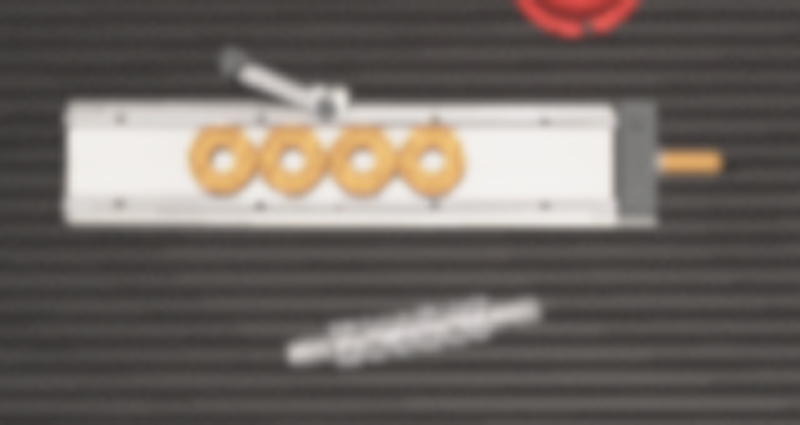

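View pics/side0c.png

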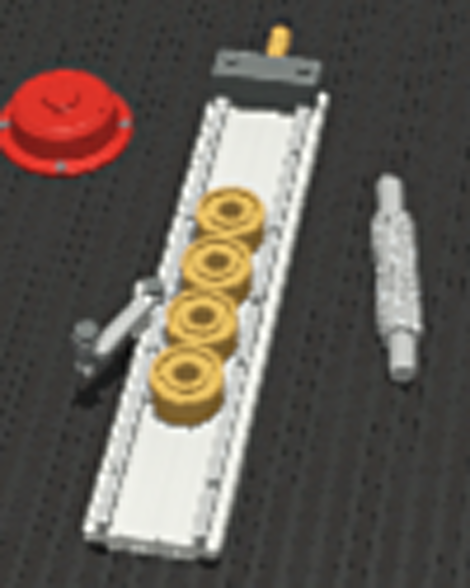

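```bash
cat > h.py <<'E'
import numpy as np
from scipy.optimize import least_squares
C={n:dict(np.load(f"pics/{n}_cam.npz")) for n in("top","side")}
def ray(n,uv,z):
    c=C[n]; d=c["R"].T@np.linalg.solve(c["mtx"],[*uv,1.]); o=-c["R"].T@c["t"]
    return (o+d*(z-o[2])/d[2])
def proj(n,X):
    c=C[n]; p=c["mtx"]@(c["R"]@np.asarray(X,float)+c["t"]); return p[:2]/p[2]
def rw(pose,P):
    x,y,th=pose; c,s=np.cos(th),np.sin(th)
    return np.array([x+c*P[0]-s*P[1],y+s*P[0]+c*P[1],P[2]+4])
def wr(pose,X):
    x,y,th=pose; c,s=np.cos(th),np.sin(th); d=np.array(X[:2])-[x,y]
    return np.array([c*d[0]+s*d[1],-s*d[0]+c*d[1],X[2]-4])
E
python3 - <<'E'
from h import *
T=lambda u,v:np.array([u/5+215-.4,v/5+160-.4]); S=lambda u,v:np.array([u/4.7+250-.4,v/4.7+165-.4])
obs=[("top",T(66,102),(-185,31.5,26)),("top",T(66,222),(-185,-31.5,26)) if 0 else ("top",T(66,163),(-185,0,20)),
("top",T(656,160),(190,0,46)),("top",T(326,105),(-19,34,38)),("side",S(150,288),(-19,34,38)),
("side",S(322,64),(190,-38,46)),("side",S(220,50),(190,38,46)),("side",S(212,73),(165,38,46)),("side",S(319,84),(165,-38,46))]
def f(p): return np.concatenate([proj(n,rw(p,P))-uv for n,uv,P in obs])
r=least_squares(f,[560,50,-1.57],loss="soft_l1",x_scale=[10,10,.1])
pose=r.x; print(pose,np.round(f(pose).reshape(-1,2),1))
np.save("pose.npy",pose)
for n,F,L in (("top",T,[(223,159),(294,160),(364,160),(433,160)]),("side",S,[(186,373),(203,317),(217,262),(231,209)])):
    for uv in L: print(n,"blank",wr(pose,ray(n,F(*uv),44)).round(1))
for n,uv in(("top",T(233,61)),("side",S(86,328))):
    X=ray(n,uv,63); q=wr(pose,X); print("post",X.round(1),q.round(1),np.hypot(q[0]+19,q[1]-34),np.arctan2(-(q[0]+19),-(q[1]-34)))
E
```

```text
[526.81617957 -42.01074772  -1.59024524] [[-0.6  0.8]
 [-0.6 -1.3]
 [-0.4 -0.3]
 [-0.7 -0.5]
 [ 0.8 -1.2]
 [ 1.5 -1. ]
 [-0.6 -0.9]
 [-0.5 -0.5]
 [ 0.8  0.1]]
top blank [-80.6  -3.2  40. ]
top blank [-35.9  -3.2  40. ]
top blank [ 8.1 -2.6 40. ]
top blank [51.5 -2.1 40. ]
side blank [-86.   -0.6  40. ]
side blank [-42.4  -1.4  40. ]
side blank [ 2.4 -0.5 40. ]
side blank [47.9 -0.  40. ]
post [584.1  30.6  63. ] [-73.7  55.9  59. ] 58.94868807668955 1.950933246071341
post [587.5  35.5  63. ] [-78.6  59.2  59. ] 64.74629211429429 1.9703703844812295
```

```bash
cat >> h.py <<'E'
from scipy.spatial.transform import Rotation as Ro
def go(x,y,z,tipz=True):
    """print tool-axes shift from current pose to have fingertip at rail (x,y,z), plus spin so that tool y=-rail x"""
    from bench import arm
    pose=np.load("pose.npy"); s=arm.read_state(); R=Ro.from_quat(s["ee_rot"]).as_matrix(); p=s["position"]
    tip=p+R[:,2]*173; d=rw(pose,(x,y,z))-tip
    yt=-np.array([np.cos(pose[2]),np.sin(pose[2]),0]); v=R.T@yt
    print("t",s["clock"].round(2),"tip rail",wr(pose,tip).round(1),"shift",(R.T@d).round(1),"spin",np.degrees(np.arctan2(-v[0],v[1])).round(1),"F",s["contact_force"].round(1),"w",round(s["gripper_width"],1),"tilt",R[:,2].round(3))
E
python3 -c "
from h import *; go(-145,0,120)"
```

```text
Traceback (most recent call last):
  File "h.py", line 22, in go
    print("t",s["clock"].round(2),"tip rail",wr(pose,tip).round(1),"shift",(R.T@d).round(1),"spin",np.degrees(np.arctan2(-v[0],v[1])).round(1),"F",s["contact_force"].round(1),"w",round(s["gripper_width"],1),"tilt",R[:,2].round(3))
              ^^^^^^^^^^^^^^^^
AttributeError: 'float' object has no attribute 'round'
```

```bash
sed -i 's/s\["clock"\].round(2)/round(s["clock"],2)/' h.py
python3 -c "
from h import *; go(-145,0,120)"
```

```text
t 0.1 tip rail [ 552.6 -307.4  226.7] shift [-533.5  544.4  107.7] spin 20.6 F [0.1 0.7 0.1] w 85.3 tilt [-0.001  0.002 -1.   ]
```

```bash
python3 -m jog '[[[-42,43,0,4],[-84,86,0,8],[-126,129,0,12],[-168,172,0,16],[-210,215,0,20.6]]]' 0
python3 -c "
from h import *; go(-145,0,120)"
```

```text
clock: 0.72
position: [335.3, -314.3, 403.9]
ee_rot: [0.011, 1.0, 0.001, -0.0]
contact_force: [1.2, -0.3, -0.7]
gripper_width: -0.5
t 0.72 tip rail [ 275.6 -186.3  226.9] shift [-185.4  420.8  107.6] spin -0.1 F [ 1.2 -0.3 -0.7] w -0.5 tilt [-0.001  0.002 -1.   ]
```

```bash
python3 -m jog '[[[-24,55,0,0],[-48,110,0,0],[-72,165,0,0],[-96,220,0,0],[-120,275,0,0]]]'
python3 -c "
from h import *; go(-145,0,120)"
```

```text
clock: 1.35
position: [461.5, -40.0, 404.3]
ee_rot: [0.011, 1.0, 0.001, -0.0]
contact_force: [0.1, -1.3, 0.3]
gripper_width: 0.1
t 1.35 tip rail [ -1.1 -65.5 227.3] shift [-65.4 143.8 107.5] spin -0.1 F [ 0.1 -1.3  0.3] w 0.1 tilt [-0.001  0.002 -1.   ]
```

```bash
python3 -m jog '[[[-22,48,0,0],[-44,96,0,0],[-65,144,5,0],[-65,144,55,0],[-65,144,107,0]]]'
python3 - <<'E'
from h import *; go(-145,0,23)
from bench import arm; import cv2
im,_=arm.get_image("side"); cv2.imwrite("pics/s1.png",cv2.resize(im[120:320,230:390],None,fx=3.7,fy=3,interpolation=cv2.INTER_CUBIC) if 0 else cv2.resize(im[130:310,230:390],None,fx=3.3,fy=3.3,interpolation=cv2.INTER_CUBIC))
im,_=arm.get_image("top"); cv2.imwrite("pics/t1.png",cv2.resize(im[160:245,215:375],None,fx=5,fy=5,interpolation=cv2.INTER_CUBIC))
E
```

```text
clock: 1.98
position: [529.5, 103.7, 296.3]
ee_rot: [0.01, 1.0, 0.001, 0.0]
contact_force: [0.6, 0.5, -0.3]
gripper_width: -0.1
t 1.98 tip rail [-146.2   -0.2  119.3] shift [-0.2 -1.5 96.3] spin -0.0 F [ 0.6  0.5 -0.3] w -0.1 tilt [ 0.     0.003 -1.   ]
```

View pics/s1.png

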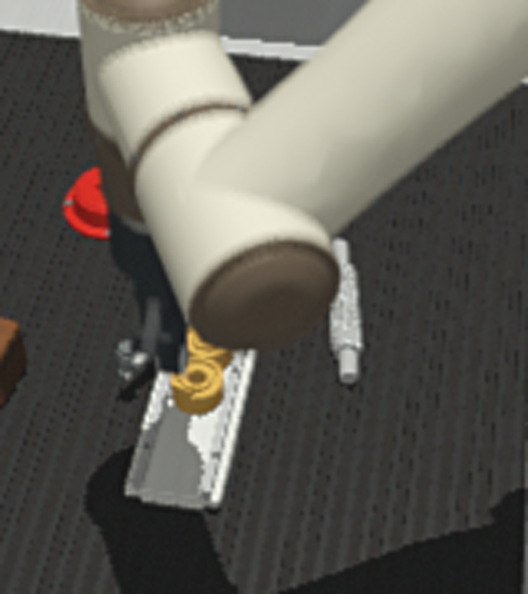

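View pics/t1.png

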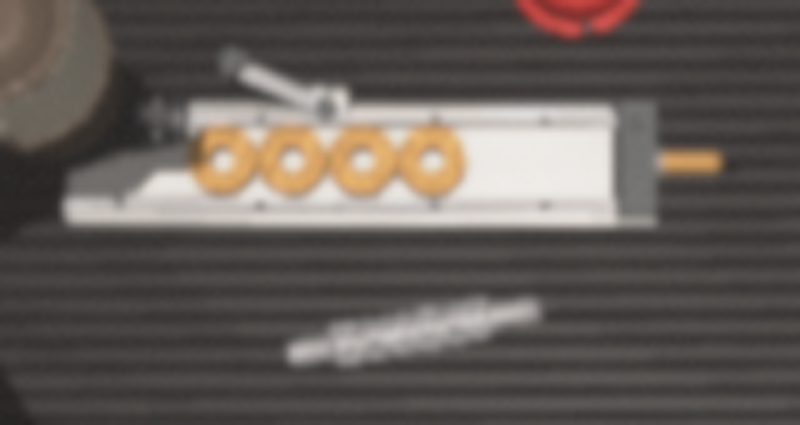

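```bash
python3 - <<'E'
from h import *
p=np.load("pose.npy")
for X in [(-146,0,119),(-146+14,0,119),(-146+14,0,150)]:
    print((proj("top",rw(p,X))+.4-[215,160])*5, (proj("side",rw(p,X))+.4-[230,130])*3.3)
E
```

```text
[ 98.23481967 132.56187406] [175.09689891 370.70818508]
[121.65445627 132.87397341] [179.2164595  356.76337275]
[113.29652092 124.43092323] [177.39690333 329.73042722]
```

```bash
python3 -m jog '[[[0,-1,30,0],[0,-1,60,0],[0,-1,85,0],[0,-1,92,0],[0,-1,95,0]]]'
python3 -c "
from h import *; go(-130,0,23)"
```

```text
clock: 2.7
position: [526.7, 101.1, 198.0]
ee_rot: [0.011, 1.0, -0.001, -0.006]
contact_force: [-0.3, 0.2, 0.6]
gripper_width: 0.3
t 2.7 tip rail [-142.7   -4.9   21. ] shift [ -4.9 -12.7  -2. ] spin -0.2 F [-0.3  0.2  0.6] w 0.3 tilt [-0.012 -0.002 -1.   ]
```

```bash
python3 -m jog '[[[0,-3,0,0],[0,-6,0,0],[0,-9,0,0],[0,-12,0,0],[0,-15,0,0]]]'
python3 -c "
from h import *; go(-130,0,23)"
```

```text
clock: 3.32
position: [526.4, 85.9, 198.1]
ee_rot: [0.011, 1.0, -0.001, -0.006]
contact_force: [0.1, 0.3, -0.3]
gripper_width: 0.3
t 3.33 tip rail [-127.4   -4.9   21.1] shift [-4.9  2.6 -1.9] spin -0.2 F [ 0.1  0.3 -0.3] w 0.3 tilt [-0.012 -0.002 -1.   ]
```

```bash
python3 -m jog '[[[-1,-2,-1,0],[-2,-4,-1,0],[-3,-6,-1,0],[-3.5,-8,-1,0],[-3.5,-10,-1,0]]]'
python3 -c "
from h import *; go(-110,-1,23)"
```

```text
clock: 3.95
position: [530.1, 76.4, 199.3]
ee_rot: [0.011, 1.0, -0.0, -0.005]
contact_force: [-0.5, 8.1, 0.5]
gripper_width: -0.2
t 3.95 tip rail [-118.3   -0.7   22.3] shift [ 0.3 -8.3 -0.7] spin -0.2 F [-0.5  8.1  0.5] w -0.2 tilt [-0.01  -0.001 -1.   ]
```

```bash
python3 - <<'E'
from bench import arm; import cv2
im,_=arm.get_image("top"); cv2.imwrite("pics/t2.png",cv2.resize(im[160:245,215:375],None,fx=5,fy=5,interpolation=cv2.INTER_CUBIC))
im,_=arm.get_image("side"); cv2.imwrite("pics/s2.png",cv2.resize(im[165:290,250:350],None,fx=4.7,fy=4.7,interpolation=cv2.INTER_CUBIC))
E
```

```text
(no output)
```

View pics/t2.png

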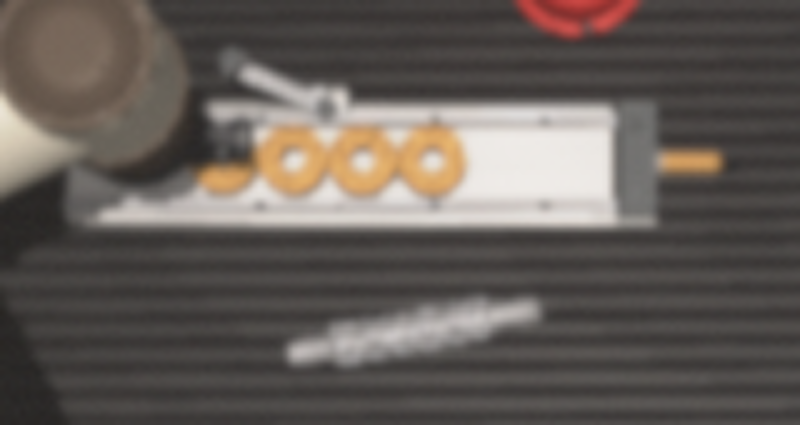

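View pics/s2.png

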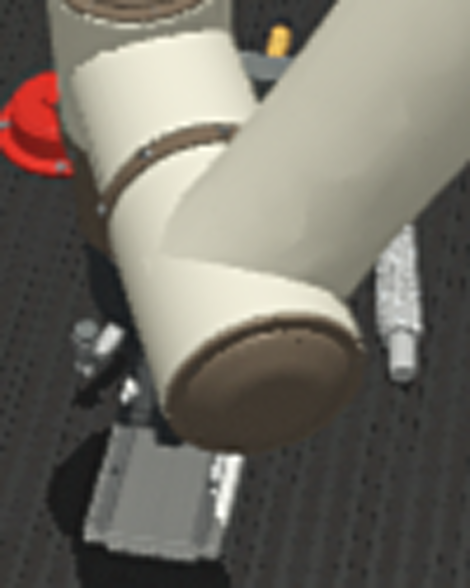

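```bash
python3 -m jog '[[[0,-3,0,0],[0,-6,0,0],[0,-9,0,0],[0,-12,0,0],[0,-15,0,0]]]'
python3 -c "
from h import *; go(-25,-1,23)"
```

```text
clock: 4.68
position: [530.2, 62.2, 199.5]
ee_rot: [0.011, 1.0, 0.0, -0.004]
contact_force: [0.6, 6.4, 0.5]
gripper_width: 0.2
t 4.67 tip rail [-104.4    0.    22.5] shift [  0.9 -79.4  -0.5] spin -0.1 F [0.6 6.4 0.5] w 0.2 tilt [-0.008  0.001 -1.   ]
```

```bash
python3 -m jog '[[[0,-3,0,0],[0,-6,0,0],[0,-9,0,0],[0,-12,0,0],[0,-15,0,0]]]'
python3 -c "
from h import *; go(-25,-1,23)"
```

```text
clock: 5.3
position: [530.3, 48.0, 199.6]
ee_rot: [0.01, 1.0, 0.001, -0.003]
contact_force: [-0.4, 5.5, -0.7]
gripper_width: 0.1
t 5.3 tip rail [-90.4   0.7  22.6] shift [  1.6 -65.4  -0.5] spin -0.1 F [-0.4  5.5 -0.7] w 0.1 tilt [-0.006  0.002 -1.   ]
```

```bash
python3 -m jog '[[[0.3,-4,0,0],[0.6,-8,0,0],[0.9,-12,0,0],[1.2,-16,0,0],[1.5,-20,0,0]]]'
python3 -c "
from h import *; go(-25,-1,23)"
```

```text
clock: 5.92
position: [528.7, 28.8, 199.7]
ee_rot: [0.01, 1.0, 0.002, -0.002]
contact_force: [1.2, 5.9, -0.7]
gripper_width: 0.0
t 5.92 tip rail [-71.3  -0.2  22.7] shift [  0.7 -46.3  -0.5] spin -0.1 F [ 1.2  5.9 -0.7] w 0.0 tilt [-0.004  0.003 -1.   ]
```

```bash
python3 -m jog '[[[0.2,-4,0,0],[0.4,-8,0,0],[0.6,-12,0,0],[0.8,-16,0,0],[1,-20,0,0]]]'
python3 - <<'E'
from h import *; go(-25,-1,23)
from bench import arm; import cv2
im,_=arm.get_image("top"); cv2.imwrite("pics/t3.png",cv2.resize(im[160:245,215:375],None,fx=5,fy=5,interpolation=cv2.INTER_CUBIC))
E
```

```text
clock: 6.55
position: [527.6, 9.5, 199.7]
ee_rot: [0.01, 1.0, 0.002, -0.001]
contact_force: [-0.3, 4.1, -0.9]
gripper_width: -0.2
t 6.55 tip rail [-52.2  -0.7  22.7] shift [  0.3 -27.2  -0.4] spin -0.0 F [-0.3  4.1 -0.9] w -0.2 tilt [-0.003  0.004 -1.   ]
```

View pics/t3.png

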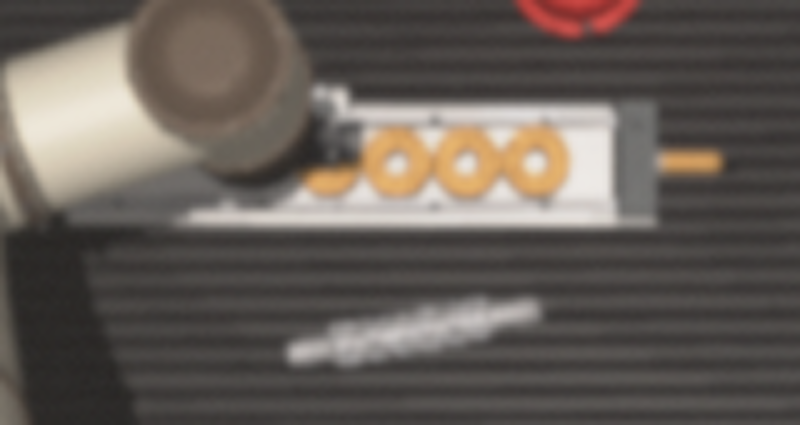

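```bash
python3 -m jog '[[[0,-4,0,0],[0,-8,0,0],[0,-12,0,0],[0,-16,0,0],[0,-19,0,0]]]'
python3 -c "
from h import *; go(-25,-1,23)"
```

```text
clock: 7.22
position: [527.2, -9.4, 199.5]
ee_rot: [0.01, 1.0, 0.002, -0.001]
contact_force: [0.4, 5.7, -0.7]
gripper_width: -0.1
t 7.22 tip rail [-33.4  -0.7  22.5] shift [ 0.3 -8.4 -0.5] spin -0.0 F [ 0.4  5.7 -0.7] w -0.1 tilt [-0.002  0.005 -1.   ]
```

```bash
python3 -m jog '[[[0,-1,0,0],[0,-2,0,0],[0,-3,0,0],[0,-4,0,0],[0,-5,0,0]]]'
python3 -c "
from h import *; go(-25,-1,23)"
```

```text
clock: 7.85
position: [527.2, -13.8, 199.5]
ee_rot: [0.01, 1.0, 0.003, -0.001]
contact_force: [0.2, 5.9, -0.5]
gripper_width: 0.0
t 7.85 tip rail [-29.2  -0.5  22.5] shift [ 0.5 -4.2 -0.5] spin -0.0 F [ 0.2  5.9 -0.5] w 0.0 tilt [-0.002  0.006 -1.   ]
```

```bash
python3 -m jog '[[[0,-0.8,0,0],[0,-1.6,0,0],[0,-2.4,0,0],[0,-3.2,0,0],[0,-4,0,0]]]'
python3 -c "
from h import *; go(-25,-1,23)"
```

```text
clock: 8.48
position: [527.3, -17.2, 199.5]
ee_rot: [0.01, 1.0, 0.003, -0.001]
contact_force: [-0.3, 5.6, -0.5]
gripper_width: -0.1
t 8.47 tip rail [-25.9  -0.2  22.5] shift [ 0.8 -0.9 -0.5] spin -0.0 F [-0.3  5.6 -0.5] w -0.1 tilt [-0.001  0.006 -1.   ]
```

```bash
python3 -m jog '[[[0,-0.8,0,0],[0,-1.6,0,0],[0,-2.4,0,0],[0,-3.2,0,0],[0,-3.2,0,0]]]'
python3 -c "
from h import *; go(-25,-1,23)"
```

```text
clock: 9.1
position: [527.5, -19.4, 199.6]
ee_rot: [0.01, 1.0, 0.004, 0.0]
contact_force: [-0.4, 7.0, -1.0]
gripper_width: -0.1
t 9.1 tip rail [-23.9   0.4  22.6] shift [ 1.4  1.1 -0.4] spin -0.0 F [-0.4  7.  -1. ] w -0.1 tilt [ 0.001  0.008 -1.   ]
```

```bash
python3 -m jog '[[[0,-0.6,0,0],[0,-1.2,0,0],[0,-1.8,0,0],[0,-2.4,0,0],[0,-3,0,0]]]'
python3 - <<'E'
from h import *; go(-25,-1,23)
from bench import arm; import cv2
im,_=arm.get_image("top"); cv2.imwrite("pics/t4.png",cv2.resize(im[170:220,275:365],None,fx=8,fy=8,interpolation=cv2.INTER_CUBIC))
E
```

```text
clock: 9.72
position: [528.4, -20.4, 199.9]
ee_rot: [0.01, 1.0, 0.005, 0.002]
contact_force: [0.2, 15.3, 0.2]
gripper_width: -0.3
t 9.72 tip rail [-23.4   1.9  22.9] shift [ 2.9  1.6 -0.1] spin 0.0 F [ 0.2 15.3  0.2] w -0.3 tilt [ 0.005  0.011 -1.   ]
```

View pics/t4.png

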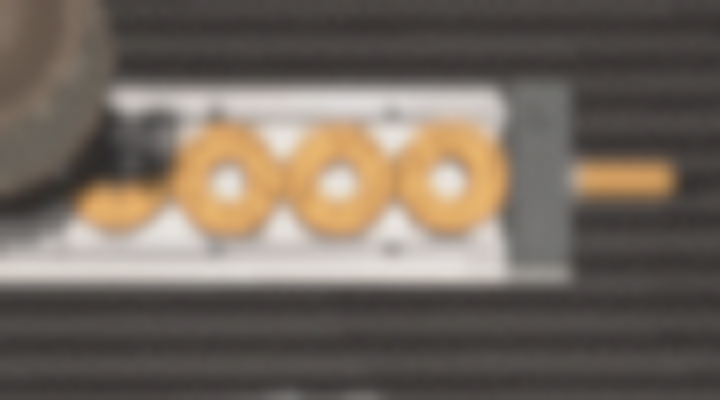

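```bash
python3 -m jog '[[[0.5,-0.7,0,0],[1,-1.4,0,0],[1,-2,0,0],[1,-2,0,0],[1,-2,0,0]]]'
python3 -c "
from h import *; go(-60,-1,23)"
```

```text
clock: 10.4
position: [528.1, -20.7, 200.1]
ee_rot: [0.009, 1.0, 0.006, 0.004]
contact_force: [1.0, 11.5, -0.9]
gripper_width: -0.0
t 10.4 tip rail [-23.6   2.1  23.1] shift [ 3.1 36.4  0.6] spin 0.1 F [ 1.  11.5 -0.9] w -0.0 tilt [ 0.008  0.013 -1.   ]
```

```bash
python3 -m jog '[[[0,3,0,0],[0,12,0,0],[0,25,0,0],[0,35,0,0],[0,35,-30,0]]]'
python3 -c "
from h import *; go(-60,0,90)"
```

```text
clock: 11.02
position: [527.7, 14.7, 228.9]
ee_rot: [0.009, 1.0, 0.006, 0.001]
contact_force: [0.5, 0.7, 0.7]
gripper_width: -0.2
t 11.03 tip rail [-58.7   0.2  52. ] shift [  0.1   1.7 -38. ] spin 0.1 F [0.5 0.7 0.7] w -0.2 tilt [ 0.002  0.011 -1.   ]
```

```bash
python3 -m jog '[[[0,0,-30,0],[0,0,-55,0],[0,0,-70,0],[0,0,-70,0],[0,0,-70,0]]]'
python3 - <<'E'
from h import *; go(-72,98,95)
from bench import arm; import cv2
im,_=arm.get_image("top"); cv2.imwrite("pics/t5.png",cv2.resize(im[160:245,215:375],None,fx=5,fy=5,interpolation=cv2.INTER_CUBIC))
E
```

```text
clock: 11.65
position: [527.1, 14.0, 297.9]
ee_rot: [0.009, 1.0, 0.005, 0.0]
contact_force: [0.6, -0.6, -0.6]
gripper_width: 0.0
t 11.65 tip rail [-57.8  -0.7 120.9] shift [-98.8  13.7  26.1] spin 0.1 F [ 0.6 -0.6 -0.6] w 0.0 tilt [ 0.     0.011 -1.   ]
```

View pics/t5.png

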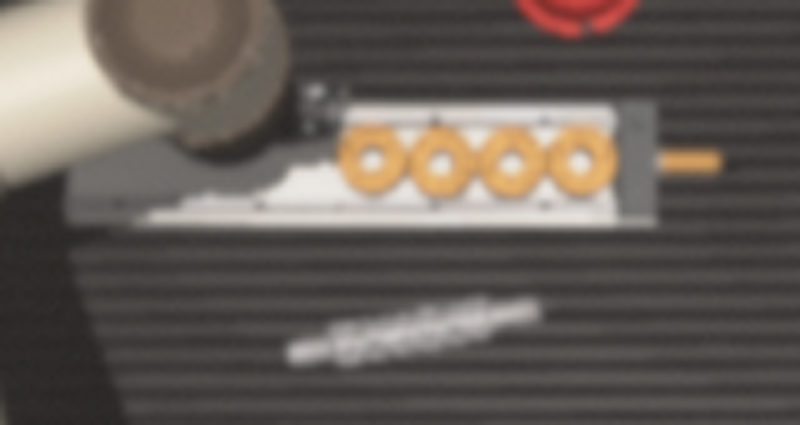

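```bash
python3 -m jog '[[[-45,6,0,0],[-90,13,0,0],[-98,13,10,0],[-98,13,10,0],[-98,13,10,0]]]'
python3 -c "
from h import *; go(-72,98,43)"
```

```text
clock: 12.32
position: [624.4, 25.0, 287.3]
ee_rot: [0.009, 1.0, 0.005, -0.001]
contact_force: [0.1, -0.8, 0.4]
gripper_width: 0.3
t 12.32 tip rail [-70.7  95.9 110.3] shift [-2.3  0.6 67.3] spin 0.1 F [ 0.1 -0.8  0.4] w 0.3 tilt [-0.002  0.01  -1.   ]
```

```bash
python3 -m jog '[[[-1,1,25,0],[-2,1,50,0],[-2,1,62,0],[-2,1,67,0],[-2,1,67,0]]]'
python3 - <<'E'
from h import *; go(-72,75,43)
from bench import arm; import cv2
im,_=arm.get_image("side"); cv2.imwrite("pics/s6.png",cv2.resize(im[165:290,230:350],None,fx=4.7,fy=4.7,interpolation=cv2.INTER_CUBIC))
E
```

```text
clock: 12.95
position: [626.3, 26.7, 220.9]
ee_rot: [0.009, 1.0, 0.005, -0.001]
contact_force: [0.4, 0.2, -0.3]
gripper_width: 0.0
t 12.95 tip rail [-72.4  97.9  43.9] shift [22.9 -0.4  0.9] spin 0.1 F [ 0.4  0.2 -0.3] w 0.0 tilt [-0.001  0.01  -1.   ]
```

View pics/s6.png

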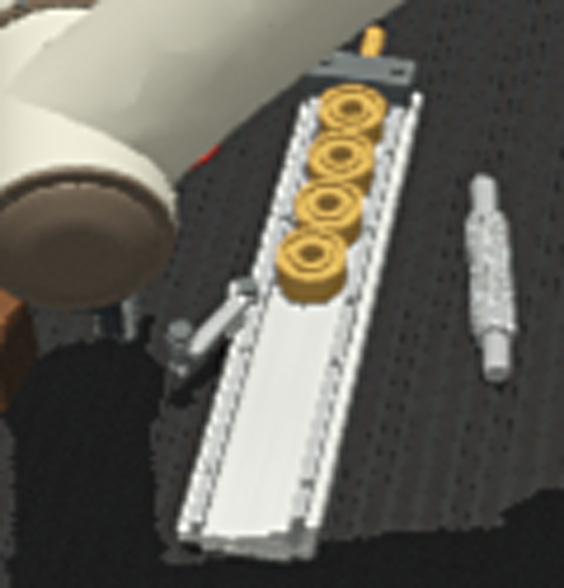

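```bash
python3 -m jog '[[[5,0,1,0],[10,0,1,0],[15,0,1,0],[20,0,1,0],[25,0,1,0]]]'
python3 -c "
from h import *; go(-72,10,43)"
```

```text
clock: 13.62
position: [601.7, 27.5, 220.6]
ee_rot: [0.009, 1.0, 0.006, 0.001]
contact_force: [1.8, 1.5, 0.7]
gripper_width: -0.2
t 13.62 tip rail [-72.9  73.7  43.6] shift [63.7 -0.7  0.5] spin 0.1 F [1.8 1.5 0.7] w -0.2 tilt [ 0.002  0.011 -1.   ]
```

```bash
python3 -m jog '[[[4,0,0,0],[8,0,0,0],[12,0,0,0],[16,0,0,0],[20,0,0,0]]]'
python3 - <<'E'
from h import *; go(-72,10,43)
from bench import arm; import cv2
im,_=arm.get_image("side"); cv2.imwrite("pics/s7.png",cv2.resize(im[165:290,230:350],None,fx=4.7,fy=4.7,interpolation=cv2.INTER_CUBIC))
E
```

```text
clock: 14.25
position: [581.3, 27.7, 220.4]
ee_rot: [0.009, 1.0, 0.005, 0.001]
contact_force: [0.9, 0.7, -0.6]
gripper_width: 0.2
t 14.25 tip rail [-72.7  53.3  43.4] shift [43.3 -0.6  0.4] spin 0.1 F [ 0.9  0.7 -0.6] w 0.2 tilt [ 0.001  0.011 -1.   ]
```

View pics/s7.png

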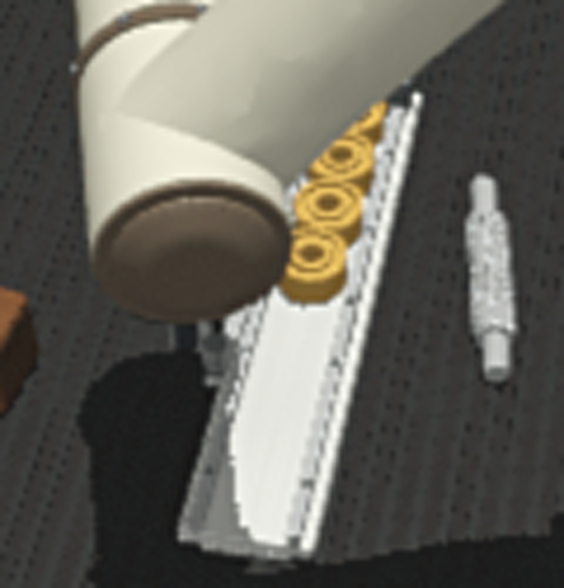

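```bash
python3 -m jog '[[[5,0,0,0],[10,0,0,0],[15,0,0,0],[20,0,0,0],[25,0,0,0]]]'
python3 -c "
from h import *; go(-72,10,43)"
```

```text
clock: 14.92
position: [555.5, 28.0, 220.4]
ee_rot: [0.009, 1.0, 0.005, 0.0]
contact_force: [1.8, -0.4, -0.0]
gripper_width: -0.1
t 14.93 tip rail [-72.4  27.4  43.4] shift [17.4 -0.4  0.4] spin 0.1 F [ 1.8 -0.4 -0. ] w -0.1 tilt [ 0.001  0.011 -1.   ]
```

```bash
python3 -m jog '[[[4,0,0,0],[8,0,0,0],[12,0,0,0],[16,0,0,0],[20,0,0,0]]]'
python3 - <<'E'
from h import *; go(-72,10,43)
from bench import arm; import cv2
im,_=arm.get_image("side"); cv2.imwrite("pics/s8.png",cv2.resize(im[165:290,230:350],None,fx=4.7,fy=4.7,interpolation=cv2.INTER_CUBIC))
im,_=arm.get_image("top"); cv2.imwrite("pics/t8.png",cv2.resize(im[160:245,215:375],None,fx=5,fy=5,interpolation=cv2.INTER_CUBIC))
E
```

```text
clock: 15.55
position: [535.6, 28.4, 220.6]
ee_rot: [0.009, 1.0, 0.005, 0.001]
contact_force: [2.3, -2.7, -0.1]
gripper_width: -0.0
t 15.55 tip rail [-72.5   7.7  43.6] shift [-2.3 -0.5  0.6] spin 0.1 F [ 2.3 -2.7 -0.1] w -0.0 tilt [ 0.002  0.011 -1.   ]
```

View pics/s8.png

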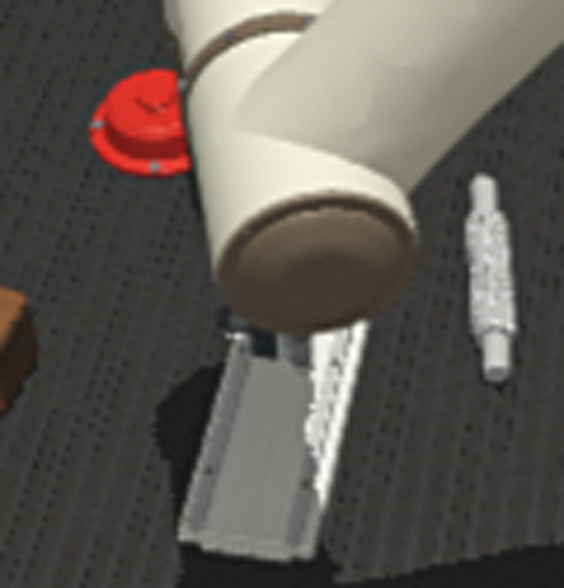

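View pics/t8.png

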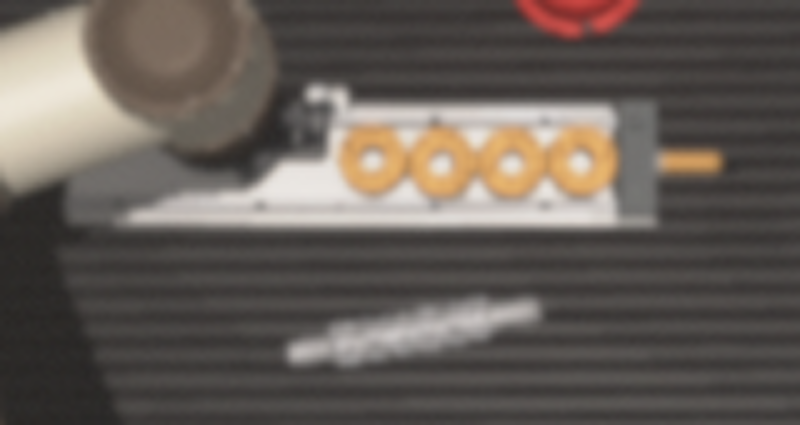

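```bash
python3 -m jog '[[[-8,0,0,0],[-8,12,0,0],[-8,26,0,0],[10,28,0,0],[26,28,0,0]]]'
python3 -c "
from h import *; go(-86,-20,43)"
```

```text
clock: 16.27
position: [509.0, 58.0, 220.5]
ee_rot: [0.008, 1.0, 0.005, -0.0]
contact_force: [0.3, 0.1, 0.2]
gripper_width: -0.0
t 16.27 tip rail [-101.5  -19.8   43.5] shift [  0.2 -15.5   0.4] spin 0.1 F [0.3 0.1 0.2] w -0.0 tilt [-0.     0.011 -1.   ]
```

```bash
python3 - <<'E'
from bench import arm; import cv2
im,_=arm.get_image("top"); cv2.imwrite("pics/t9.png",cv2.resize(im[160:245,215:375],None,fx=5,fy=5,interpolation=cv2.INTER_CUBIC))
im,_=arm.get_image("side"); cv2.imwrite("pics/s9.png",cv2.resize(im[165:290,230:350],None,fx=4.7,fy=4.7,interpolation=cv2.INTER_CUBIC))
E
```

```text
(no output)
```

View pics/t9.png

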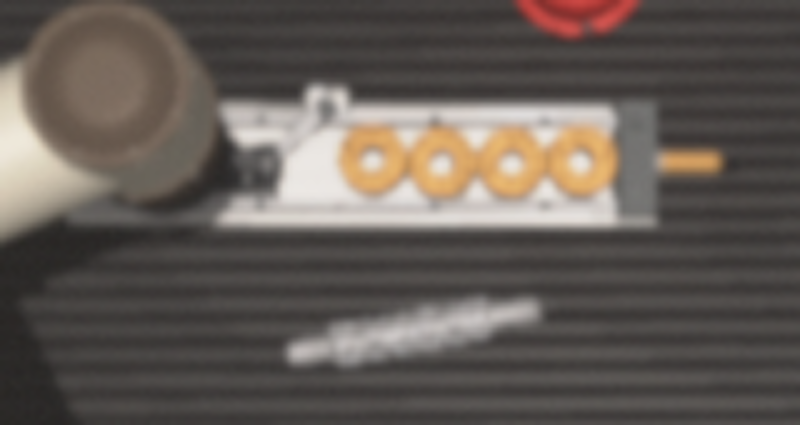

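View pics/s9.png

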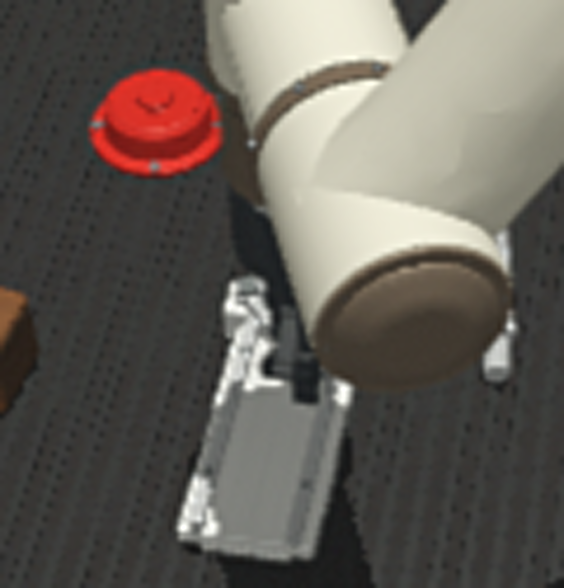

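```bash
python3 -m jog '[[[0,-7,0,0],[0,-14,0,0],[1,-19,0,0],[2,-24,0,0],[3,-29,0,0]]]'
python3 -c "
from h import *; go(-40,-28,43)"
```

```text
clock: 17.0
position: [501.0, 28.7, 219.4]
ee_rot: [0.01, 1.0, 0.005, -0.007]
contact_force: [-18.2, 14.5, 12.9]
gripper_width: 0.0
t 17.0 tip rail [-72.  -29.7  42.5] shift [ -1.7 -32.   -0.9] spin -0.1 F [-18.2  14.5  12.9] w 0.0 tilt [-0.014  0.011 -1.   ]
```

```bash
python3 -m jog '[[[1,-4,0,0],[2,-8,0,0],[3,-12,0,0],[4,-16,0,0],[5,-20,0,0]]]'
python3 -c "
from h import *; go(-40,-28,43)"
```

```text
clock: 17.62
position: [492.0, 7.8, 218.5]
ee_rot: [0.012, 1.0, 0.004, -0.013]
contact_force: [-10.5, 4.1, 7.9]
gripper_width: -0.1
t 17.62 tip rail [-50.6 -40.3  41.6] shift [-12.2 -10.6  -1.9] spin -0.2 F [-10.5   4.1   7.9] w -0.1 tilt [-0.026  0.009 -1.   ]
```

```bash
python3 - <<'E'
from bench import arm; import cv2
im,_=arm.get_image("top"); cv2.imwrite("pics/t10.png",cv2.resize(im[160:245,215:375],None,fx=5,fy=5,interpolation=cv2.INTER_CUBIC))
im,_=arm.get_image("side"); cv2.imwrite("pics/s10.png",cv2.resize(im[165:290,230:350],None,fx=4.7,fy=4.7,interpolation=cv2.INTER_CUBIC))
E
```

```text
(no output)
```

View pics/t10.png

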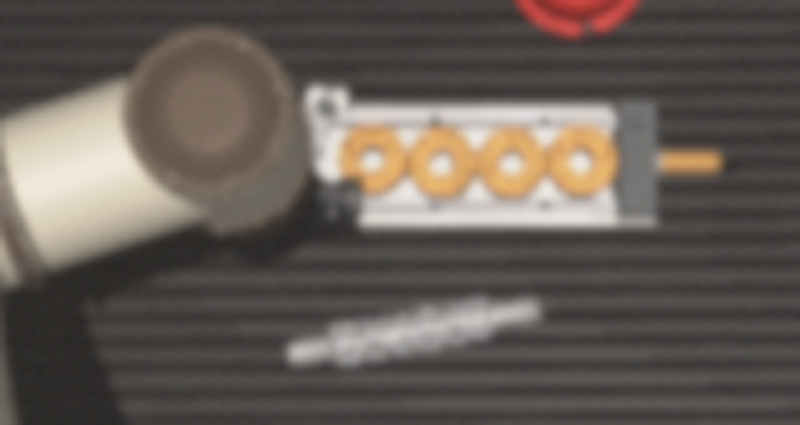

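View pics/s10.png

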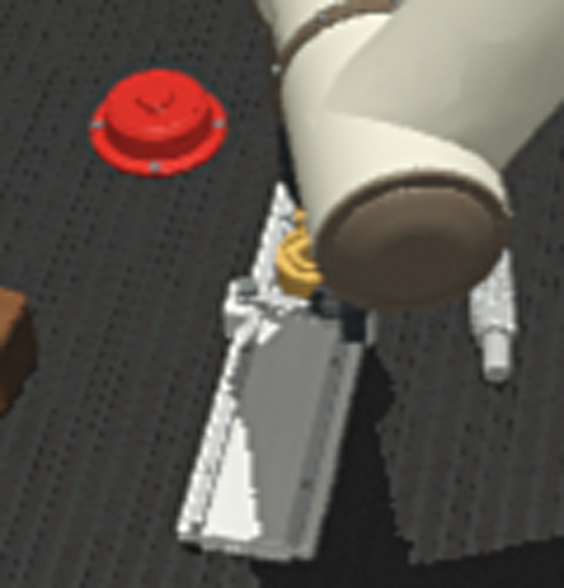

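```bash
python3 - <<'E'
from h import *
from bench import arm
s=arm.read_state(); F=s["contact_force"]; M=s["wrist_torque"]*1000; p=s["position"]
pose=np.load("pose.npy")
print(F,M,s["clock"])
r0=np.cross(F,M)/(F@F); f=F/np.linalg.norm(F)
for t in range(-200,201,25):
    print(t,wr(pose,p+r0+f*t).round(0),wr(pose,p-r0+f*t).round(0))
T=lambda X:((proj("top",X)+.4-[215,160])*5).round(); S=lambda X:((proj("side",X)+.4-[230,165])*4.7).round()
for a in(0,.2,.4): X=rw(pose,(-19-64*np.sin(a),34-64*np.cos(a),59)); print(a,T(X),S(X))
E
```

```text
[-10.08055857   3.64309346   5.96964276] [ 964.36095876 2742.11592041  -54.0820129 ] 17.725
-200 [-25.  19. -90.] [ 40. 240. 324.]
-175 [-32.  -2. -78.] [ 33. 220. 336.]
-150 [-39. -22. -66.] [ 26. 199. 348.]
-125 [-46. -43. -53.] [ 19. 178. 361.]
-100 [-53. -64. -41.] [ 12. 158. 373.]
-75 [-60. -84. -29.] [  5. 137. 385.]
-50 [ -67. -105.  -17.] [ -2. 116. 397.]
-25 [ -74. -126.   -5.] [ -9.  96. 409.]
0 [ -81. -146.    7.] [-16.  75. 421.]
25 [ -88. -167.   20.] [-23.  54. 433.]
50 [ -95. -188.   32.] [-30.  34. 446.]
75 [-102. -208.   44.] [-38.  13. 458.]
100 [-109. -229.   56.] [-45.  -8. 470.]
125 [-117. -250.   68.] [-52. -28. 482.]
150 [-124. -271.   80.] [-59. -49. 494.]
175 [-131. -291.   93.] [-66. -70. 506.]
200 [-138. -312.  105.] [-73. -90. 519.]
0 [317. 199.] [352. 273.]
0.2 [297. 196.] [345. 288.]
0.4 [277. 190.] [335. 303.]
```

```bash
python3 - <<'E'
from h import *
import cv2
pose=np.load("pose.npy")
for n,o,k,f in(("top",(215,160),5,"t10"),("side",(230,165),4.7,"s10")):
    im=cv2.imread(f"pics/{f}.png")
    for a,c in((0,(0,0,255)),(.25,(0,255,0))):
        for s in(-1,1):
            pts=[]
            for L in(0,72):
                x=-19-L*np.sin(a)+s*5*np.cos(a); y=34-L*np.cos(a)-s*5*np.sin(a)
                pts.append(tuple(int(v) for v in ((proj(n,rw(pose,(x,y,33)))+.4-o)*k)))
            cv2.line(im,*pts,c,1)
    cv2.imwrite(f"pics/{f}o.png",cv2.resize(im[50:250,250:450] if n=="top" else im[200:380,200:400],None,fx=3,fy=3,interpolation=cv2.INTER_CUBIC))
E
```

```text
(no output)
```

View pics/t10o.png

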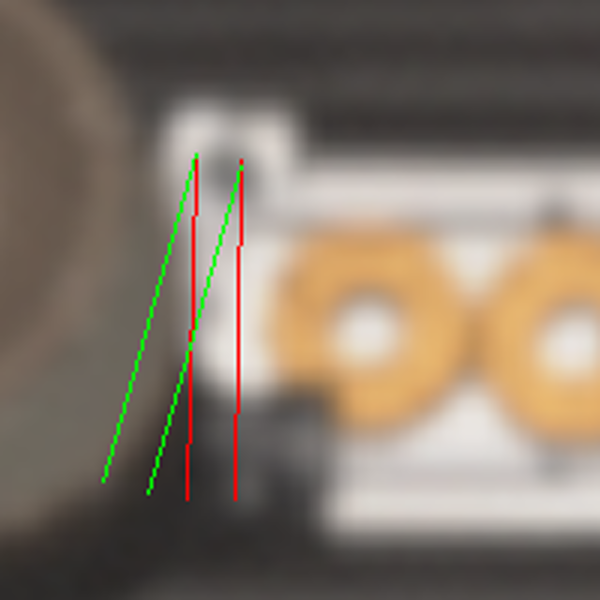

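View pics/s10o.png

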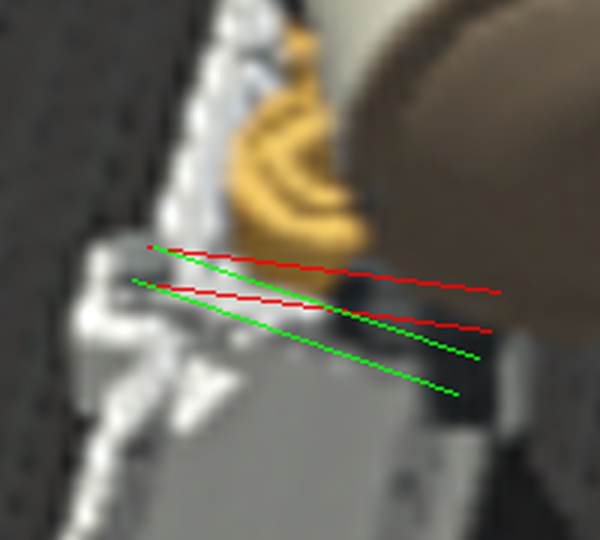

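```bash
python3 -m jog '[[[0,10,-2,0],[0,20,-2,0],[0,30,-2,0],[-6,40,-2,0],[-12,50,-2,0]]]'
python3 - <<'E'
from h import *; go(-75,-27,45)
from bench import arm; import cv2
im,_=arm.get_image("top"); cv2.imwrite("pics/t11.png",cv2.resize(im[170:220,260:340],None,fx=8,fy=8,interpolation=cv2.INTER_CUBIC))
im,_=arm.get_image("side"); cv2.imwrite("pics/s11.png",cv2.resize(im[185:290,250:340],None,fx=5.5,fy=5.5,interpolation=cv2.INTER_CUBIC))
E
```

```text
clock: 18.35
position: [506.0, 58.2, 220.5]
ee_rot: [0.012, 1.0, 0.004, -0.013]
contact_force: [-0.3, -0.0, 0.9]
gripper_width: 0.2
t 18.35 tip rail [-101.3  -27.1   43.6] shift [ -0.2 -26.2  -1.7] spin -0.2 F [-0.3 -0.   0.9] w 0.2 tilt [-0.025  0.009 -1.   ]
```

View pics/t11.png

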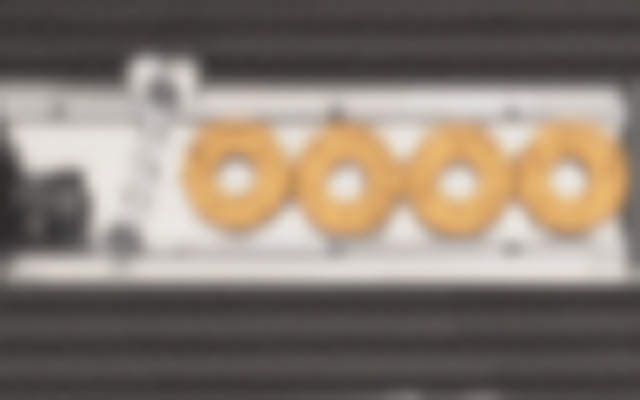

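View pics/s11.png

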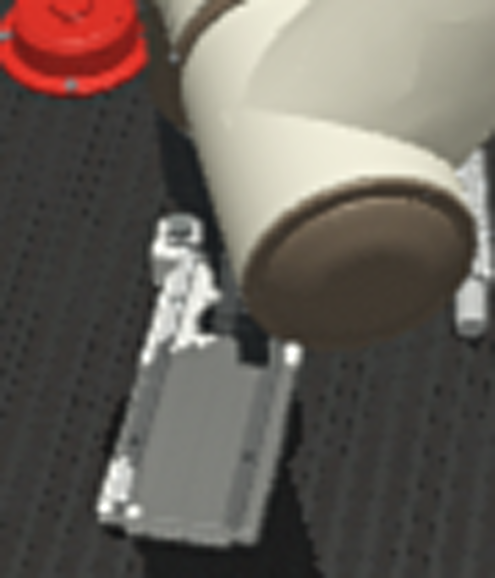

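```bash
python3 - <<'E'
from h import *
pose=np.load("pose.npy")
X=ray("top",(275-.4,199.4-.4),63); q=wr(pose,X); print(q, np.arctan2(-(q[0]+19),-(q[1]-34)), np.hypot(q[0]+19,q[1]-34))
X=ray("top",(260+163/8-.4,170+95/8-.4),42); print("pin",wr(pose,X))
S=lambda X:((proj("side",rw(pose,X))+.4-[230,165])*4.7).round()
T=lambda X:((proj("top",rw(pose,X))+.4-[215,160])*5).round()
for dx in(-14,0,14,25,40):
  for dz in (0,20,40,60): print(dx,dz,"s9",S((-101.5+dx,-20,43.5+dz)),"t9",T((-101.5+dx,-20,43.5+dz)))
E
python3 - <<'E'
import cv2
im=cv2.imread("pics/s9.png")[260:430,200:380]; cv2.imwrite("pics/s9z.png",cv2.resize(im,None,fx=3.5,fy=3.5,interpolation=cv2.INTER_CUBIC))
im=cv2.imread("pics/t9.png")[100:230,180:330]; cv2.imwrite("pics/t9z.png",cv2.resize(im,None,fx=4,fy=4,interpolation=cv2.INTER_CUBIC))
E
```

```text
[-29.85758876 -29.19269297  59.        ] 0.17015574008216164 64.11866872036651
pin [-16.09119099  29.63788416  38.        ]
-14 0 s9 [302. 413.] t9 [166. 184.]
-14 20 s9 [301. 391.] t9 [161. 179.]
-14 40 s9 [300. 368.] t9 [157. 175.]
-14 60 s9 [299. 344.] t9 [152. 170.]
0 0 s9 [307. 394.] t9 [188. 184.]
0 20 s9 [306. 372.] t9 [184. 180.]
0 40 s9 [305. 349.] t9 [180. 175.]
0 60 s9 [304. 325.] t9 [175. 170.]
14 0 s9 [312. 376.] t9 [211. 185.]
14 20 s9 [311. 353.] t9 [207. 180.]
14 40 s9 [311. 330.] t9 [203. 175.]
14 60 s9 [310. 306.] t9 [198. 171.]
25 0 s9 [316. 361.] t9 [228. 185.]
25 20 s9 [315. 339.] t9 [224. 180.]
25 40 s9 [314. 315.] t9 [221. 176.]
25 60 s9 [314. 292.] t9 [217. 171.]
40 0 s9 [321. 342.] t9 [252. 185.]
40 20 s9 [321. 319.] t9 [249. 181.]
40 40 s9 [320. 296.] t9 [245. 176.]
40 60 s9 [319. 272.] t9 [242. 171.]
```

View pics/s9z.png

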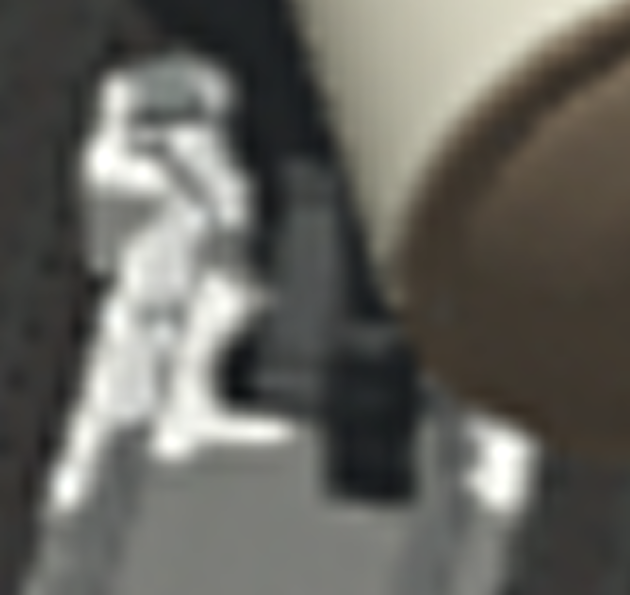

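View pics/t9z.png

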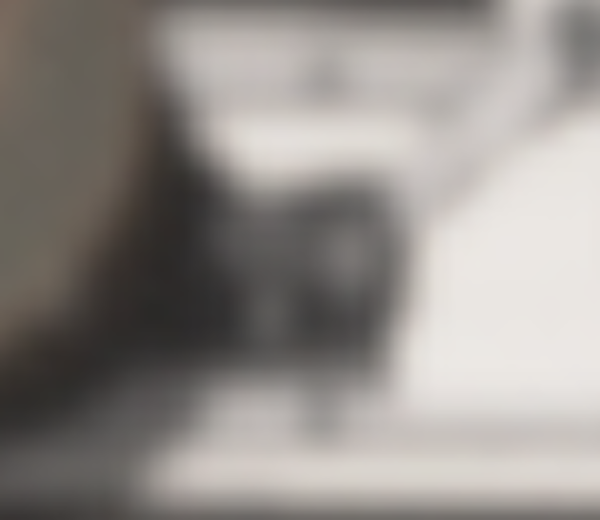

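```bash
python3 -m jog '[[[0,-15,0,0],[0,-28,0,0],[0,-38,0,0],[0,-44,0,0],[0,-48,0,0]]]'
python3 -c "
from h import *; go(-40,-29,43)"
```

```text
clock: 19.08
position: [505.3, 9.8, 220.1]
ee_rot: [0.012, 1.0, 0.004, -0.012]
contact_force: [0.3, 0.2, 0.6]
gripper_width: 0.0
t 19.07 tip rail [-52.9 -26.8  43.2] shift [  2.2 -12.9   0.1] spin -0.2 F [0.3 0.2 0.6] w 0.0 tilt [-0.024  0.009 -1.   ]
```

```bash
python3 -m jog '[[[0,-1.5,0,0],[0,-3,0,0],[0,-4.5,0,0],[0,-6,0,0],[0,-7,0,0]]]'
python3 -c "
from h import *; go(-40,-29,43)"
```

```text
clock: 19.7
position: [505.1, 2.9, 220.0]
ee_rot: [0.011, 1.0, 0.004, -0.012]
contact_force: [0.4, 0.9, 0.4]
gripper_width: -0.3
t 19.7 tip rail [-46.  -26.8  43.1] shift [ 2.2 -6.   0.1] spin -0.2 F [0.4 0.9 0.4] w -0.3 tilt [-0.024  0.009 -1.   ]
```

```bash
python3 -m jog '[[[0,-1,0,0],[0,-2,0,0],[0,-3,0,0],[0,-4,0,0],[0,-5,0,0]]]'
python3 -c "
from h import *; go(-40,-29,43)"
```

```text
clock: 20.32
position: [505.0, -2.2, 220.0]
ee_rot: [0.011, 1.0, 0.004, -0.012]
contact_force: [-0.8, 1.8, -0.4]
gripper_width: 0.1
t 20.32 tip rail [-40.9 -26.8  43.1] shift [ 2.2 -0.9  0.1] spin -0.2 F [-0.8  1.8 -0.4] w 0.1 tilt [-0.024  0.009 -1.   ]
```

```bash
python3 -m jog '[[[0,-0.8,0,0],[0,-1.6,0,0],[0,-2.4,0,0],[0,-3.2,0,0],[0,-4,0,0]]]'
python3 -c "
from h import *; go(-40,-29,43)"
```

```text
clock: 20.95
position: [504.9, -5.0, 220.0]
ee_rot: [0.012, 1.0, 0.006, -0.012]
contact_force: [-2.8, 11.7, 1.4]
gripper_width: -0.0
t 20.95 tip rail [-38.5 -26.7  43.1] shift [2.3 1.5 0.1] spin -0.2 F [-2.8 11.7  1.4] w -0.0 tilt [-0.023  0.012 -1.   ]
```

```bash
python3 -m jog '[[[0,-0.7,0,0],[0,-1.4,0,0],[0,-1.8,0,0],[0,-1.8,0,0],[0,-1.8,0,0]]]'
python3 -c "
from h import *; go(-40,-29,43)"
python3 -m jog '[[[0,2,0,0],[0,8,0,0],[0,20,0,0],[0,40,0,0],[0,60,-10,0]]]'
python3 -c "
from h import *; go(-40,-29,43)"
```

```text
clock: 21.58
position: [504.8, -5.3, 220.0]
ee_rot: [0.012, 1.0, 0.007, -0.011]
contact_force: [-2.7, 11.8, 1.4]
gripper_width: -0.1
t 21.57 tip rail [-38.6 -26.7  43.1] shift [2.3 1.4 0.2] spin -0.3 F [-2.7 11.8  1.4] w -0.1 tilt [-0.022  0.014 -1.   ]
clock: 22.2
position: [506.3, 55.3, 230.4]
ee_rot: [0.012, 1.0, 0.006, -0.012]
contact_force: [0.5, 0.2, -0.5]
gripper_width: 0.3
t 22.2 tip rail [-99.1 -26.7  53.4] shift [  1.8 -59.2   9.7] spin -0.3 F [ 0.5  0.2 -0.5] w 0.3 tilt [-0.024  0.013 -1.   ]
```

```bash
python3 -m jog '[[[0,20,-50,0],[0,50,-100,0],[0,90,-130,0],[0,140,-130,0],[0,200,-130,0]]]'
python3 - <<'E'
from bench import arm; import cv2
im,_=arm.get_image("top"); cv2.imwrite("pics/t12f.png",im); cv2.imwrite("pics/t12.png",cv2.resize(im[165:225,265:365],None,fx=8,fy=8,interpolation=cv2.INTER_CUBIC))
im,_=arm.get_image("side"); cv2.imwrite("pics/s12f.png",im); cv2.imwrite("pics/s12.png",cv2.resize(im[165:265,250:340],None,fx=6,fy=6,interpolation=cv2.INTER_CUBIC))
E
```

```text
clock: 22.82
position: [513.9, 254.9, 363.8]
ee_rot: [0.013, 1.0, 0.007, -0.011]
contact_force: [0.9, -0.5, -0.8]
gripper_width: -0.3
```

View pics/t12.png

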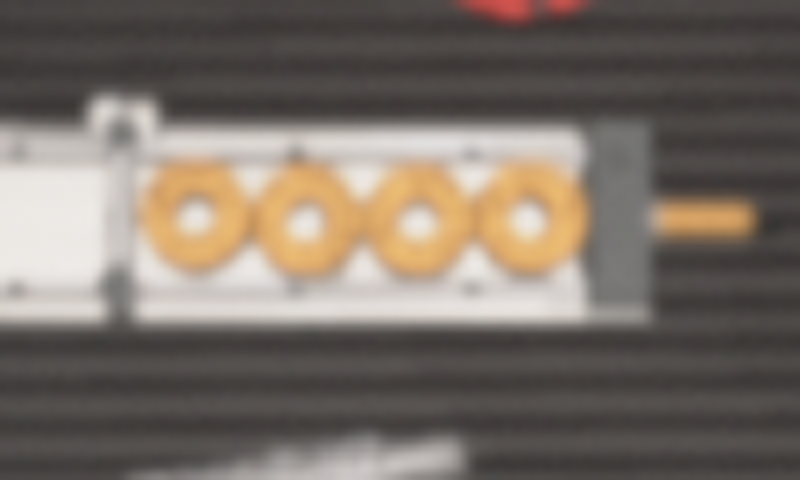

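View pics/s12.png

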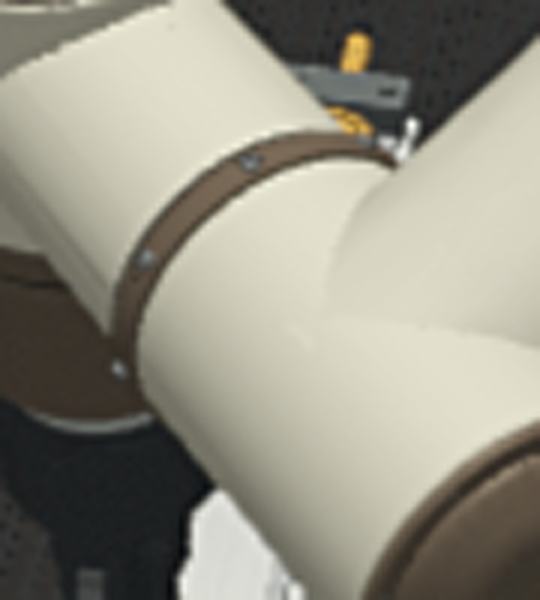

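View pics/s12f.png

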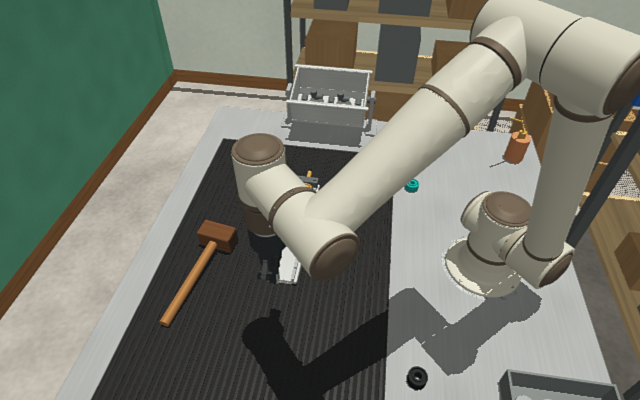

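```bash
python3 - <<'E'
from h import *
pose=np.load("pose.npy")
T=lambda u,v:(u/8+265-.4,v/8+165-.4)
for uv in((195,215),(307,221),(419,221),(530,216)): print(wr(pose,ray("top",T(*uv),44)).round(1))
a=wr(pose,ray("top",T(122,130),42)); b=wr(pose,ray("top",T(117,283),63)); print(a,b,np.arctan2(a[0]-b[0],a[1]-b[1]))
s=wr(pose,ray("top",T(650,220),50)); print("stop back (190)",s)
E
python3 - <<'E'
import cv2,numpy as np
a=cv2.imread("pics/top0.png").astype(int);b=cv2.imread("pics/t12f.png").astype(int)
d=np.abs(a-b).max(2)
for n,(r0,r1,c0,c1) in dict(mallet=(105,150,170,280),cover=(135,170,312,350),shaft=(215,238,268,328)).items(): print(n,(d[r0:r1,c0:c1]>40).sum())
E
```

```text
[13.1 -2.2 40. ]
[57.2 -4.  40. ]
[101.2  -3.4  40. ]
[144.7  -0.8  40. ]
[-16.5311903   31.63166325  38.        ] [-15.44977433 -32.04624799  59.        ] -0.01698095926960842
stop back (190) [191.55816525  -2.64719043  46.        ]
mallet 0
cover 0
shaft 0
```

```bash
python3 -c "
from bench import arm; print(arm.job_done())"
```

```text
the job is handed in; nothing more can be done
None
```

I pushed the row of four blanks home against the end stop, then pushed the keeper round by its post until it closed against its limit. I backed the arm clear and handed the job in at about 23 s.

**Row:** I pushed with the closed fingers from behind blank4, at 5 to 8 N, until it stalled at 11 to 15 N on the stop. The last top picture puts the blanks at rail x ≈ 145, 101, 57 and 13. My fitted rail frame reads about 2 mm high there (stop back 191.6 instead of 190). Taking that off gives 143, 99, 55 and 11, the home positions, evenly 44 mm apart.

**Keeper:** The measured angle is about -0.02 rad, which is closed within measuring error. The final push held at 12 N without further movement.

**Other items:** In the top view the mallet, shaft and cover show no change from the first picture.

**What went less well:**
- **Sideways contact:** My first +x push on the post met it with a finger corner. This gave up to about 27 N and deflected the tool about 9 mm sideways. I backed off, looked again, re-centred and finished at low force.
- **Camera disagreement:** The two cameras disagreed by 4 to 6 mm in places at the start.
- **Side view blocked:** The arm blocked the side view in the final check, so it rests on the top camera and the contact forces.

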